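Turn the spoon rest over and set out the tasting spoon

ROBOT

A 6-joint arm with a two-finger parallel gripper is mounted at the origin on the work surface. World frame = base frame: x ahead of the robot, y to its left, z up, the work surface at z = 0. Lengths are in m, angles in rad, forces in N, time in s.
With the tool pointing down it reaches from about 0.35 to 0.725 m from the base axis. Payload 6 kg.
Tool frame: the origin (TCP) lies on the front face of the gripper's body, between the roots of the fingers; the fingertips stand 73 mm ahead of it and the grasp point (between the pads) lies 54 mm ahead of it (r.pinch_z is the distance from the TCP to the grasp point, in m); z points along the fingers, y is the line along which they close (so a half turn about z gives the same grasp; the last joint's range is limited). The gripper opens to 85 mm and grips with 20 to 120 N. Pads are 22 mm wide; open, the fingers measure 114 mm over their backs; the gripper's body (76 mm by 85 mm) begins 54 mm behind the grasp point. The pads swing forward as they close: fully open they stand 13 mm farther back than shut.
Start: joints at [1.637, 0.04, 0.085, 0, -1.615, -0.334], TCP at [0.159, 0.579, 0.304] pointing down, gripper open.
Joint ranges: [-2.56, 2.56], [-1.29, 2.01], [-1.08, 1.49], [-3.29, 1.98], [-2.81, -0.18], [-2.99, 2.99]. Speed limits (rad/s): [2.57, 2.57, 3.01, 3.14, 3.14, 3.14].

INTERFACE

Orientations are given as a 3x3 rotation matrix whose columns are the frame's x, y, z axes.
In Python, from cell import r gives the robot as it stands.
- The arm moves only by the tool servo_tool, never from a script. Its argument "moves" is a list of rows, each an object with "angular": the turn, a rotation vector about the tool's x, y, z in degrees, a list of three; "offset": the shift along the tool's x, y, z in cm, a list of three; "grip": the closure, from -1 (fully open) to 1 (shut), so that 0 is half open. In form: [{"angular": [ax, ay, az], "offset": [dx, dy, dz], "grip": grip}, ...]. A call has 1 to 8 rows; each row is the pose to reach, as a shift and turn from the pose commanded when the call began, along the tool's axes at that moment; what a row does not reach only later rows make up. A row lasts 1/12 s, in which the tool goes at most 41.7 mm and 7.16 degrees, less where a joint would pass 70% of its speed; a pose out of reach is approached as far as the arm can. A call with a gripper value outside its range is refused whole. The fingers move at their own pace and stop on an object; the grip force is fixed at half the most. Time passes only in rows, so rows that repeat a pose let the fingers close. It gives the time, the measured TCP pose, the force, the opening and the grip force at its end, in the units of the state.
- r.sense(): the state, without advancing time (a new reading comes with each control period).
- r.capture(name): name is "side" or "top"; returns the picture (480x640x3 uint8, red, green, blue); there is no depth.
- r.camera_info(name): a dict with "mtx" (3x3 intrinsics, pixels), "T" (4x4, takes a point from camera to world coordinates). Camera axes: x right, y down, z forward; pixel columns grow to the right and rows downward; lengths in m; the calibration is good to about 2 mm. A picture is of the moment at which its call begins. camera_info takes no time and is no camera call.
- r.close_job(): hands the job in; it is judged then, once.
The state is a dict: "clock": time; "qpos": joint angles; "dq": joint speeds; "tau": joint torques, N m; "position": TCP position; "eef_rot": TCP orientation; "wrist_force": force on the tool from outside, world axes, zero at the start; "ft_torque": the same for the moment, N m; "finger_gap": finger opening in m; "grip_force": force on a finger pad.
Only numpy, scipy, OpenCV 4.12 (cv2) and the standard library are available. Lean on these libraries where they do the work, as an engineer would, in place of code of your own. Each camera call takes 0.05 s, during which the arm holds its last target. There are 200 camera calls.

TASK

Set the taster's place: the spoon-rest tile on the wooden bench riser lies face down, cork side up, and is too wide to pick up, so push it back against the rail behind it, tip it up until it stands leaning on the rail, and bring it down the other way up, flat on the riser with its glazed side up. Slide the lid of the wooden spoon box open, take out the spoon and lay it bowl up on the tile, its bowl over the tile and nothing of it resting on anything else. Leave the cups and the glass where they stand.

Things in the scene. Friction and masses are not known exactly. Their poses are not given: they have to be found in the camera images.
- riser: fixed wooden bench riser: a plank 240 mm long (y) on two battens, its top 28 mm above the bench (gap of 14 mm under the plank), 85 mm deep (x) from the front edge to the rail's face. Origin: at bench height, 50 mm behind the front edge (towards +x) and half-way along. +x points to the rail (to the robot's left, within 0.2 rad), +y along it, +z up
- rail: upright wooden rail along the riser's back, 15 mm thick, 240 mm long, its top 60 mm above the plank (88 mm above the bench). Axes as the riser's. Origin: at bench height in the middle of the rail, so its face towards the plank lies at -7.5 mm in x (35 mm from the riser's origin)
- tile_center (a point): centre of the loose spoon-rest tile: white glazed stoneware backed with brown cork, 100 mm (its x) by 140 mm (its y) by 12 mm thick, 0.25 kg, glazed face bevelled 3 mm. Its +z is the outward normal of the glazed face: down at the start (cork up), up at the end. It starts on the plank, a long edge roughly facing the rail; its other long edge overhangs the plank's front by 20 to 45 mm
- tile: the same tile, origin at its centre. On edge against the rail it stands 40 mm higher than the rail; from there its upper edge can be pushed on over the rail's top, so that its foot slides out towards the riser's front
- lid_ridge (a point): middle of the dark wooden finger ridge on the spoon box's lid: a bar across the lid, 56 mm (x) by 9 mm (y) by 12 mm high; its top is 6 mm above this point, and the lid's top 6 mm below it. This point is 45 mm above the bench. The lid slides along this point's -y axis, which is along the box's length
- lid (a joint): how far the lid has been slid open along its grooves, m: 0 shut, 0.18 fully open (a stop; the spoon comes out freely from 0.17). It needs about 1.5 N and stays where it is left
- spoonbox: fixed wooden box with a sliding lid, 96 mm (x) by 215 mm (y) by 46 mm high; walls 8 mm, inner space 80 by 199 mm, floor 5 mm thick. The lid leaves over the -y end. Origin: centre of the underside, on the bench; its +y points to the robot's left, within 0.2 rad
- spoon_grip (a point): balance point of the steel cupping spoon, in the middle of its handle's thickness, 7.5 mm above what the spoon lies on; the handle there is a bar 11 mm wide (x) and 4 mm thick. The spoon is 156 mm long, 55 g: its +y axis points to the bowl, +z up out of the bowl; the bowl ends 66 mm in +y and the handle 90 mm in -y. It starts in the box, bowl to the box's +y end
- spoon_bowl (a point): centre of the spoon's round bowl (42 mm across, 11 mm deep), 5 mm above its underside and 45 mm from the balance point in the spoon's +y
- spoon: the same spoon; origin: below the balance point, level with the underside of the bowl
- cup_a: loose white cupping bowl, 92 mm across the rim, 72 mm high, standing left of the riser; origin: centre of its underside
- cup_b: the same kind of cup, standing on the far side of the riser, between the cup tray and the glass; origin: centre of its underside
- glass: loose clear glass tumbler, 72 mm across, 85 mm high, beyond the spoon box; origin: centre of its underside
Mind the look-alikes: they are no part of the job. What is meant by the tile is not pink, and is the larger of those in its own colour.

How it is judged:
By the outcome, as a careful person would: the job done as asked, in the order asked, and still so for the second after the job is handed in, with the robot touching nothing.
It also fails if it takes over 64 s, if anything falls off the work surface, if the arm or the gripper's body presses on something with over 40 N, if the wrist force passes 120 N, or if a joint passes its speed limit or range.

## Working session

There is one attempt and no reset: what is moved stays moved. The work goes in short steps, Python scripts to look and compute and a tool call to move; the robot and the scene stay as the last step left them, time stands still between calls to the robot, and variables do not carry over. Pictures are saved under pics/ and viewed, at most 10 in all, crops included, and the job is handed in when it is done.

Besides the shell and the picture viewer there is one more tool, called after "Call:" in YAML: its name, and indented under it one key for each argument. servo_tool: Moves the arm, as the interface text tells. Its arguments: {"type":"object","properties":{"moves":{"type":"array"}},"required":["moves"]}

```bash
ls; mkdir -p pics; python3 - <<'E'
from cell import r
import cv2,numpy as np
np.set_printoptions(precision=4,suppress=True)
for n in("top","side"):
    im=r.capture(n); cv2.imwrite(f"pics/{n}0.png",im[:,:,::-1]); c=r.camera_info(n); print(n,c["mtx"],c["T"])
s=r.sense(); print(s)
E
```

```text
pics
top [[546.2997   0.     320.4813]
 [  0.     546.2997 244.4082]
 [  0.       0.       1.    ]] [[-0.0095 -0.998   0.0632  0.4412]
 [-0.9998  0.0085 -0.0174  0.0893]
 [ 0.0168 -0.0634 -0.9978  1.3053]
 [ 0.      0.      0.      1.    ]]
side [[531.801    0.     318.2807]
 [  0.     531.801  238.2212]
 [  0.       0.       1.    ]] [[ 0.7701 -0.4759  0.4248  0.0442]
 [-0.6379 -0.574   0.5134 -0.5166]
 [-0.0005 -0.6664 -0.7456  0.9302]
 [ 0.      0.      0.      1.    ]]
{'clock': 0.1, 'qpos': array([ 1.6367,  0.0408,  0.0839, -0.0004, -1.6155, -0.3337]), 'dq': array([ 0.0003, -0.0029,  0.0031,  0.0007,  0.0014, -0.0005]), 'tau': array([ -0.0056, -36.9343,  34.8284,   6.9516,  -0.0045,  -0.    ]), 'position': array([0.1587, 0.5785, 0.303 ]), 'eef_rot': array([[ 0.9644, -0.2646, -0.0003],
       [-0.2646, -0.9644, -0.0016],
       [ 0.0001,  0.0016, -1.    ]]), 'wrist_force': array([0.5402, 0.6092, 0.7155]), 'ft_torque': array([0.0142, 0.0121, 0.0394]), 'grip_force': 0.0, 'finger_gap': 0.08567997269394415}
```

View pics/top0.png

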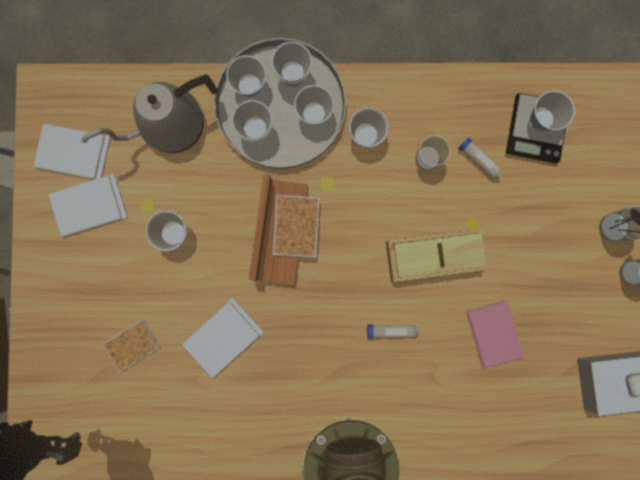

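View pics/side0.png

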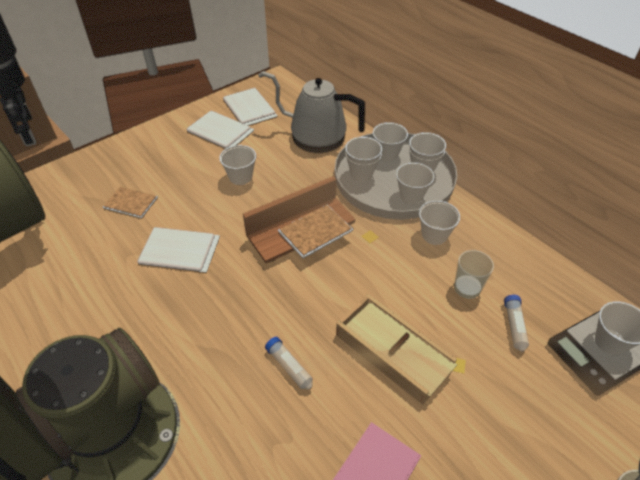

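The top view shows picture left = +y and picture up = +x.

Candidates for the tile:
- Large cork tile on the riser at (297,226).
- Small cork tile at (131,345), a look-alike.
- White pads at (222,338), (87,206) and (72,151).
- Pink pad at (495,334).

I choose (297,226), the larger cork one on the riser. The rail is at (262,230), the spoon box at (436,257) with its ridge at (441,255), cup_a at (166,230), cup_b at (368,130) and the glass at (432,153).

```bash
cat > h.py <<'E'
from cell import r
import cv2,numpy as np
np.set_printoptions(precision=4,suppress=True)
def p2w(n,uv,z):
    c=r.camera_info(n);K,T=c["mtx"],c["T"];uv=np.atleast_2d(np.array(uv,float))
    d=(T[:3,:3]@np.linalg.inv(K)@np.c_[uv,np.ones(len(uv))].T).T;o=T[:3,3]
    return o+d*((z-o[2])/d[:,2])[:,None]
def w2p(n,P):
    c=r.camera_info(n);T=np.linalg.inv(c["T"]);P=np.atleast_2d(np.array(P,float))
    q=(c["mtx"]@(P@T[:3,:3].T+T[:3,3]).T).T;return q[:,:2]/q[:,2:]
def crop(n,x0,y0,x1,y1,s,f):
    im=r.capture(n);cv2.imwrite("pics/"+f,cv2.resize(im[y0:y1,x0:x1,::-1],None,fx=s,fy=s,interpolation=cv2.INTER_CUBIC));return im
E
python3 - <<'E'
from h import *
crop("top",240,165,500,295,3,"c1.png")
E
```

```text
(no output)
```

View pics/c1.png

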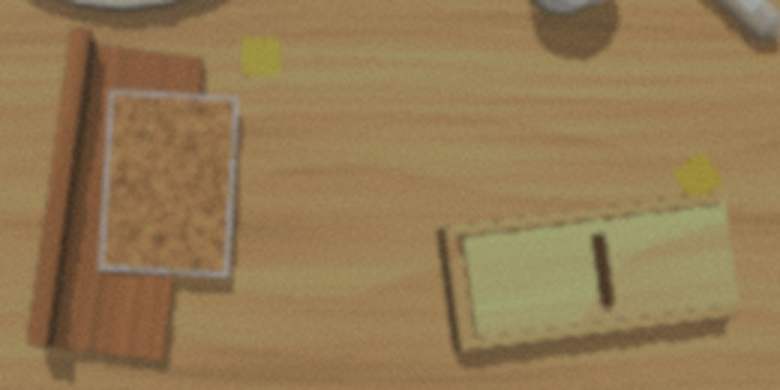

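The crop shows the chosen tile with corners (110,91), (238,98), (230,275) and (99,271). The rail top runs from (82,33) to (38,346), the plank front edge from (203,57) to (165,362), and the ridge from (599,237) to (607,306). The lid corners are about (465,237), (724,204), (737,308) and (477,338).

```bash
python3 - <<'E'
from h import *
f=lambda l:np.array(l)/3+[240,165]
def sh(n,l,z):
    p=p2w("top",f(l),z)[:,:2];print(n,p.tolist() if 0 else p.round(4).tolist());return p
t=sh("tile",[(110,91),(238,98),(230,275),(99,271)],.040)
print("c",t.mean(0),[np.linalg.norm(t[i]-t[i-1]).round(4) for i in range(4)])
m=lambda d:np.degrees(np.arctan2(d[1],d[0])).round(1)
print("tile angles",m(t[0]-t[3]),m(t[1]-t[2]),m(t[0]-t[1]),m(t[3]-t[2]))
ra=sh("railtop (outerL,innerR) far, near",[(73,30),(92,36),(47,347),(30,345)],.088);print(m(ra[1]-ra[2]),m(ra[0]-ra[3]),np.linalg.norm(ra[1]-ra[2]))
fr=sh("front",[(203,57),(165,362)],.028);print(m(fr[0]-fr[1]),np.linalg.norm(fr[0]-fr[1]))
ri=sh("ridge",[(599,237),(607,306)],.051);print(ri.mean(0),m(ri[0]-ri[1]))
li=sh("lid",[(465,237),(724,204),(737,308),(477,338)],.039);print(m(li[0]-li[1]),m(li[3]-li[2]),li.mean(0))
c=p2w("top",[(166,218),(368,122)],.072);print("cups rim guess",c)
E
```

```text
tile [[0.6369, 0.1683], [0.6307, 0.0689], [0.493, 0.0764], [0.497, 0.1774]]
c [0.5644 0.1227] [np.float64(0.1402), np.float64(0.0996), np.float64(0.1379), np.float64(0.1011)]
tile angles -3.7 -3.1 86.4 87.7
railtop (outerL,innerR) far, near [[0.6757, 0.1928], [0.6711, 0.1786], [0.4389, 0.2127], [0.4405, 0.2252]]
-8.4 -7.9 0.2346196467564733
front [[0.6652, 0.0959], [0.4263, 0.1273]]
-7.5 0.24089933439792185
ridge [[0.5193, -0.2079], [0.4662, -0.2128]]
[ 0.4927 -0.2103] 5.3
lid [[0.5209, -0.1063], [0.545, -0.3091], [0.4639, -0.3169], [0.4426, -0.1142]]
96.8 96.0 [ 0.4931 -0.2116]
cups rim guess [[ 0.5821  0.4162  0.072 ]
 [ 0.8003 -0.0441  0.072 ]]
```

The measurements agree with the given sizes: tile 0.100 × 0.139 m, front edge 0.241 m long, lid and ridge consistent with 5–6° yaw. The rail runs at −8°, and the tile overhangs by 36 mm with a 21 mm gap to the rail. I start the approach for the push.

Call:
servo_tool:
  moves:
    - {"angular":[0,0,-3],"offset":[3,2.4,0.5],"grip":1}
    - {"angular":[0,0,-7.3],"offset":[6,4.7,1.5],"grip":1}
    - {"angular":[0,0,-7.3],"offset":[9,7,3],"grip":1}
    - {"angular":[0,0,-7.3],"offset":[12,9.4,4],"grip":1}
    - {"angular":[0,0,-7.3],"offset":[15,11.7,5],"grip":1}
    - {"angular":[0,0,-7.3],"offset":[18,14,6],"grip":1}
    - {"angular":[0,0,-7.3],"offset":[21,16.4,7],"grip":1}
    - {"angular":[0,0,-7.3],"offset":[24,18.7,8],"grip":1}

```text
clock: 0.82
position: [0.3413, 0.333, 0.2234]
eef_rot: [[0.99, -0.139, -0.0], [-0.139, -0.99, 0.0], [-0.0, -0.0, -1.0]]
wrist_force: [0.6, -0.2, 0.0]
finger_gap: -0.0003
grip_force: 0.0
```

Call:
servo_tool:
  moves:
    - {"angular":[0,0,0],"offset":[2.8,2.8,0],"grip":1}
    - {"angular":[0,0,0],"offset":[5.6,5.6,0],"grip":1}
    - {"angular":[0,0,0],"offset":[8.4,8.5,0],"grip":1}
    - {"angular":[0,0,0],"offset":[11.2,11.3,0],"grip":1}
    - {"angular":[0,0,0],"offset":[14,14.2,0],"grip":1}
    - {"angular":[0,0,0],"offset":[16.8,17,0],"grip":1}
    - {"angular":[0,0,0],"offset":[19.6,19.9,0],"grip":1}
    - {"angular":[0,0,0],"offset":[22.5,22.7,0.5],"grip":1}

```text
clock: 1.48
position: [0.5328, 0.0766, 0.2199]
eef_rot: [[0.99, -0.14, 0.002], [-0.14, -0.99, 0.001], [0.002, -0.001, -1.0]]
wrist_force: [1.1, 1.4, -0.0]
finger_gap: 0.0001
grip_force: 0.0
```

Call:
servo_tool:
  moves:
    - {"angular":[0,0,0],"offset":[2.5,2.6,2],"grip":1}
    - {"angular":[0,0,0],"offset":[2.5,2.6,5],"grip":1}
    - {"angular":[0,0,0],"offset":[2.5,2.6,8],"grip":1}
    - {"angular":[0,0,0],"offset":[2.5,2.6,10.5],"grip":1}
    - {"angular":[0,0,0],"offset":[2.5,2.6,12.4],"grip":1}
    - {"angular":[0,0,0],"offset":[2.5,2.6,12.4],"grip":1}

```text
clock: 1.98
position: [0.5502, 0.0484, 0.0895]
eef_rot: [[0.99, -0.141, -0.008], [-0.141, -0.99, -0.002], [-0.008, 0.003, -1.0]]
wrist_force: [-0.5, -0.6, -0.5]
finger_gap: -0.0
grip_force: 0.0
```

Call:
servo_tool:
  moves:
    - {"angular":[0,0,0],"offset":[0,-0.4,0],"grip":1}
    - {"angular":[0,0,0],"offset":[0,-0.8,0],"grip":1}
    - {"angular":[0,0,0],"offset":[0,-1.2,0],"grip":1}
    - {"angular":[0,0,0],"offset":[0,-1.6,0],"grip":1}
    - {"angular":[0,0,0],"offset":[0,-2.0,0],"grip":1}
    - {"angular":[0,0,0],"offset":[0,-2.3,0],"grip":1}
    - {"angular":[0,0,0],"offset":[0,-2.6,0],"grip":1}
    - {"angular":[0,0,0],"offset":[0,-2.6,0],"grip":1}

```text
clock: 2.65
position: [0.5566, 0.0757, 0.0951]
eef_rot: [[0.99, -0.139, 0.001], [-0.139, -0.99, 0.0], [0.0, -0.001, -1.0]]
wrist_force: [-0.2, -0.3, -0.1]
finger_gap: -0.0001
grip_force: 0.0
```

```bash
python3 - <<'E'
from h import *
a=r.capture("top")[165:295,240:350,::-1];b=r.capture("side")[160:290,230:380,::-1]
z=lambda i:cv2.resize(i,None,fx=3,fy=3,interpolation=cv2.INTER_CUBIC)
cv2.imwrite("pics/c2.png",np.hstack([z(a),z(b)]))
E
```

```text
(no output)
```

View pics/c2.png

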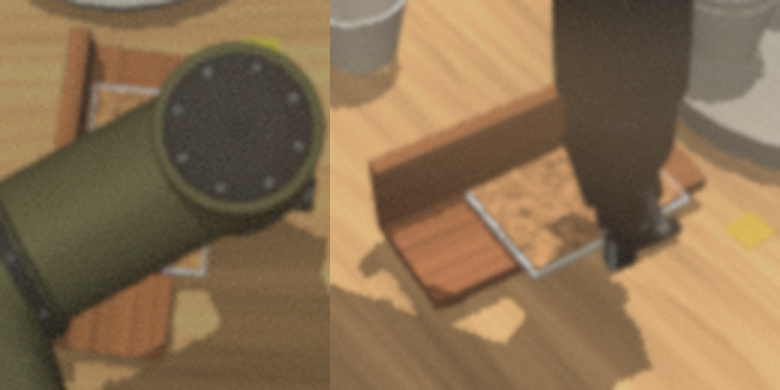

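The tile has moved about 13 mm towards the rail, with its corner now at crop (93,88), and the finger is on its front edge. I push on gently to contact.

Call:
servo_tool:
  moves:
    - {"angular":[0,0,0],"offset":[0,-0.3,0.3],"grip":1}
    - {"angular":[0,0,0],"offset":[0,-0.6,0.3],"grip":1}
    - {"angular":[0,0,0],"offset":[0,-0.7,0.3],"grip":1}
    - {"angular":[0,0,0],"offset":[0,-0.8,0.3],"grip":1}

```text
clock: 3.08
position: [0.5569, 0.0823, 0.0914]
eef_rot: [[0.99, -0.14, -0.002], [-0.14, -0.99, -0.002], [-0.002, 0.002, -1.0]]
wrist_force: [-3.3, -8.4, 3.0]
finger_gap: -0.0003
grip_force: 4.0
```

Call:
servo_tool:
  moves:
    - {"angular":[0,0,0],"offset":[0,-0.1,0],"grip":1}
    - {"angular":[0,0,0],"offset":[0,-0.2,0],"grip":1}
    - {"angular":[0,0,0],"offset":[0,-0.3,0],"grip":1}

```text
clock: 3.33
position: [0.557, 0.0829, 0.0914]
eef_rot: [[0.99, -0.141, -0.004], [-0.141, -0.99, -0.006], [-0.003, 0.007, -1.0]]
wrist_force: [-3.4, -17.0, 2.6]
finger_gap: -0.0002
grip_force: 8.7
```

Contact force has risen to 17 N, so the tile is flush with the rail and its front edge is at n ≈ −15 mm. Next I back off, tilt the tool 50° and cage the overhanging edge.

Call:
servo_tool:
  moves:
    - {"angular":[0,0,0],"offset":[0,2.5,-1],"grip":1}
    - {"angular":[7,0,0],"offset":[0,5,-2.5],"grip":0.3}
    - {"angular":[14,0,0],"offset":[0,6.2,-3],"grip":0.3}
    - {"angular":[21,0,0],"offset":[0,6.2,-3],"grip":0.3}
    - {"angular":[28,0,0],"offset":[0,6.2,-3],"grip":0.3}
    - {"angular":[35,0,0],"offset":[0,6.2,-2],"grip":0.3}
    - {"angular":[42,0,0],"offset":[0,6.2,-2],"grip":0.3}
    - {"angular":[49,0,0],"offset":[0,6.2,-1.6],"grip":0.3}

```text
clock: 4.0
position: [0.5507, 0.0245, 0.11]
eef_rot: [[0.99, -0.088, 0.11], [-0.141, -0.645, 0.751], [0.005, -0.759, -0.651]]
wrist_force: [-1.3, -0.0, 0.1]
finger_gap: 0.0298
grip_force: 0.0
```

Call:
servo_tool:
  moves:
    - {"angular":[1,0,0],"offset":[0,0,0],"grip":0.3}
    - {"angular":[1,0,0],"offset":[0,0,0],"grip":0.3}

```text
clock: 4.17
position: [0.5493, 0.0229, 0.1064]
eef_rot: [[0.99, -0.095, 0.108], [-0.144, -0.636, 0.758], [-0.003, -0.765, -0.643]]
wrist_force: [-0.1, -0.7, 0.1]
finger_gap: 0.0297
grip_force: 0.0
```

```bash
python3 - <<'E'
from h import *
b=r.capture("side")[130:290,230:430,::-1]
cv2.imwrite("pics/c3.png",cv2.resize(b,None,fx=3.5,fy=3.5,interpolation=cv2.INTER_CUBIC))
s=r.sense();print(s["qpos"])
E
```

```text
[-0.1124  0.0806 -0.1384 -0.8853 -1.4083  1.7196]
```

View pics/c3.png

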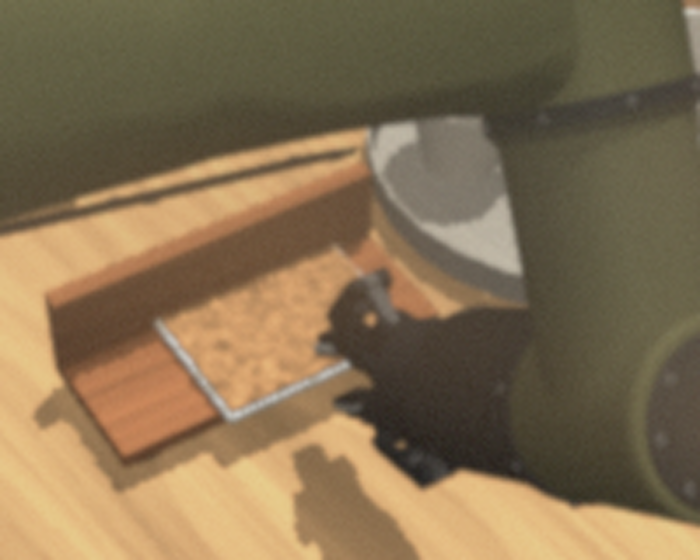

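The caging pose looks right. The upper fingertip is at crop (325,345), the lower at (340,405), and the tile's front edge passes between their heights. I'll check the tip lengths by projection.

```bash
python3 - <<'E'
from h import *
s=r.sense();p=s["position"];R=s["eef_rot"]
for l in(.064,.070,.073):
  for y in(-.015,.015): print(l,y,((w2p("side",p+R@np.array([0,y,l]))-[230,130])*3.5).round())
# tile front edge line ends expected
n=np.array([.139,.990,0]);a=np.array([.99,-.139,0]);f=np.array([.5458,.1116,0])
for aa in(-.053,.087): print(((w2p("side",f+a*aa-n*.015+[0,0,.04])-[230,130])*3.5).round())
E
```

```text
0.064 -0.015 [[332. 347.]]
0.064 0.015 [[348. 392.]]
0.07 -0.015 [[328. 347.]]
0.07 0.015 [[344. 391.]]
0.073 -0.015 [[326. 347.]]
0.073 0.015 [[342. 391.]]
[[228. 417.]]
[[412. 332.]]
```

Call:
servo_tool:
  moves:
    - {"angular":[0,0,0],"offset":[0,0,1.5],"grip":0.3}
    - {"angular":[0,0,0],"offset":[0,0.1,3],"grip":0.3}
    - {"angular":[0,0,0],"offset":[0,0.1,4.2],"grip":0.3}
    - {"angular":[0,0,0],"offset":[0,0.1,5.2],"grip":0.3}
    - {"angular":[0,0,0],"offset":[0,0.1,5.2],"grip":0.3}

```text
clock: 4.63
position: [0.5554, 0.0653, 0.0748]
eef_rot: [[0.991, -0.086, 0.106], [-0.137, -0.638, 0.758], [0.002, -0.765, -0.643]]
wrist_force: [0.1, 1.2, 3.0]
finger_gap: 0.03
grip_force: 1.7
```

Call:
servo_tool:
  moves:
    - {"angular":[0,0,0],"offset":[0,-0.7,-0.5],"grip":0.3}
    - {"angular":[0,0,0],"offset":[0,-1.4,-1.0],"grip":0.3}
    - {"angular":[0,0,0],"offset":[0,-2.2,-1.4],"grip":0.3}
    - {"angular":[0,0,0],"offset":[0,-3.0,-1.7],"grip":0.3}
    - {"angular":[0,0,0],"offset":[0,-3.0,-1.7],"grip":0.3}

```text
clock: 5.05
position: [0.5566, 0.0697, 0.1105]
eef_rot: [[0.99, -0.087, 0.109], [-0.14, -0.637, 0.758], [0.004, -0.766, -0.643]]
wrist_force: [-0.5, -2.1, -0.5]
finger_gap: 0.0298
grip_force: 0.8
```

```bash
python3 - <<'E'
from h import *
b=r.capture("side")[130:290,230:430,::-1]
cv2.imwrite("pics/c4.png",cv2.resize(b,None,fx=3.5,fy=3.5,interpolation=cv2.INTER_CUBIC))
E
```

```text
(no output)
```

View pics/c4.png

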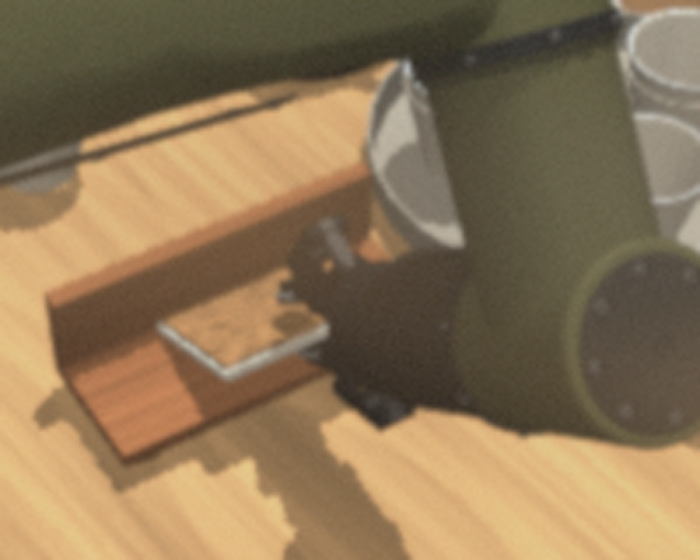

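The tile is tipping: its front corner rose to crop (228,378) while the rear edge stays at the rail. I continue to 40° and close the grip.

Call:
servo_tool:
  moves:
    - {"angular":[0,0,0],"offset":[0,-0.9,-0.3],"grip":0.3}
    - {"angular":[0,0,0],"offset":[0,-1.7,-0.5],"grip":0.3}
    - {"angular":[0,0,0],"offset":[0,-2.6,-0.6],"grip":0.3}
    - {"angular":[0,0,0],"offset":[0,-3.5,-0.6],"grip":0.3}
    - {"angular":[0,0,0],"offset":[0,-3.5,-0.6],"grip":0.4}
    - {"angular":[0,0,0],"offset":[0,-3.3,-0.6],"grip":0.6}
    - {"angular":[0,0,0],"offset":[0,-3.2,-0.6],"grip":0.75}
    - {"angular":[0,0,0],"offset":[0,-3.2,-0.6],"grip":1}

```text
clock: 5.77
position: [0.5576, 0.0829, 0.1342]
eef_rot: [[0.99, -0.092, 0.107], [-0.141, -0.64, 0.755], [-0.001, -0.763, -0.647]]
wrist_force: [0.6, -8.9, -3.8]
finger_gap: 0.0118
grip_force: 57.3
```

Call:
servo_tool:
  moves:
    - {"angular":[0,0,0],"offset":[0,0,0],"grip":1}
    - {"angular":[0,0,0],"offset":[0,0,0],"grip":1}

```text
clock: 5.93
position: [0.5576, 0.0826, 0.1339]
eef_rot: [[0.99, -0.093, 0.107], [-0.142, -0.64, 0.755], [-0.001, -0.763, -0.647]]
wrist_force: [0.5, -8.3, -3.3]
finger_gap: 0.0114
grip_force: 57.2
```

```bash
python3 - <<'E'
from h import *
b=r.capture("side")[110:270,230:430,::-1]
cv2.imwrite("pics/c5.png",cv2.resize(b,None,fx=3.5,fy=3.5,interpolation=cv2.INTER_CUBIC))
s=r.sense();print(s["qpos"],s["wrist_force"],s["finger_gap"])
E
```

```text
[ 0.0003  0.0255 -0.1435 -0.8839 -1.3545  1.6083] [ 0.0461 -8.7259 -3.7749] 0.011472111523709352
```

View pics/c5.png

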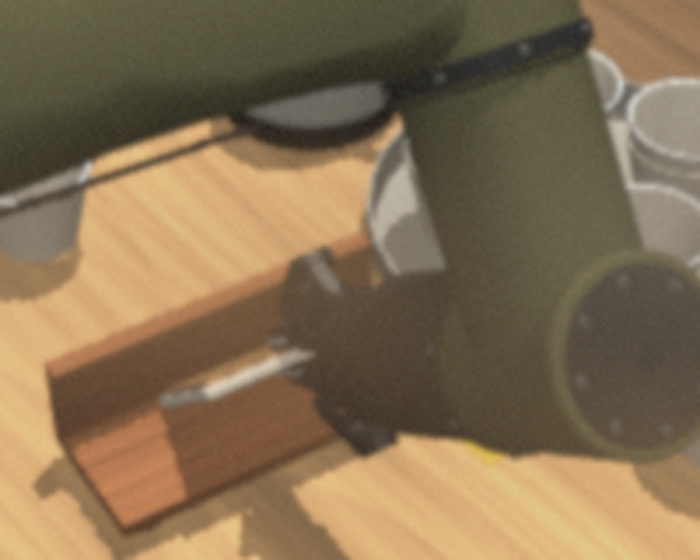

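The tile is gripped at 40° with an 11.5 mm gap and 57 N. I relieve the rail contact, then swing it upright.

Call:
servo_tool:
  moves:
    - {"angular":[0,0,0],"offset":[0,0.1,-0.6],"grip":1}
    - {"angular":[-6,0,0],"offset":[0,-1.1,-0.7],"grip":1}
    - {"angular":[-12.5,0,0],"offset":[0,-2.44,-0.68],"grip":1}
    - {"angular":[-19,0,0],"offset":[0,-3.95,-0.1],"grip":1}
    - {"angular":[-25,0,0],"offset":[0,-5.5,0.6],"grip":1}
    - {"angular":[-31,0,0],"offset":[0,-6.75,1.45],"grip":1}
    - {"angular":[-37.5,0,0],"offset":[0,-8.0,2.4],"grip":1}
    - {"angular":[-37.5,0,0],"offset":[0,-8.0,2.4],"grip":1}

```text
clock: 6.65
position: [0.567, 0.1585, 0.1814]
eef_rot: [[0.991, -0.131, 0.028], [-0.134, -0.969, 0.208], [-0.0, -0.21, -0.978]]
wrist_force: [-1.4, -3.5, -3.0]
finger_gap: 0.0108
grip_force: 60.2
```

```bash
python3 - <<'E'
from h import *
b=r.capture("side")[90:270,220:420,::-1]
cv2.imwrite("pics/c6.png",cv2.resize(b,None,fx=3.3,fy=3.3,interpolation=cv2.INTER_CUBIC))
s=r.sense();p=s["position"];n=np.array([.139,.990,0]);print((p-[.5458,.1116,0])@n,p[2])
f=np.array([.5458,.1116,0]);a=np.array([.99,-.139,0])
R=s["eef_rot"]
for L in(.142,.154):
  for x in (-.055,.085): print(L,((w2p("side",p+R@np.array([x,0.006,L]))-[220,90])*3.3).round())
E
```

```text
0.04802443928478406 0.18051568737212742
0.142 [[200. 437.]]
0.142 [[368. 364.]]
0.154 [[199. 446.]]
0.154 [[366. 373.]]
```

View pics/c6.png

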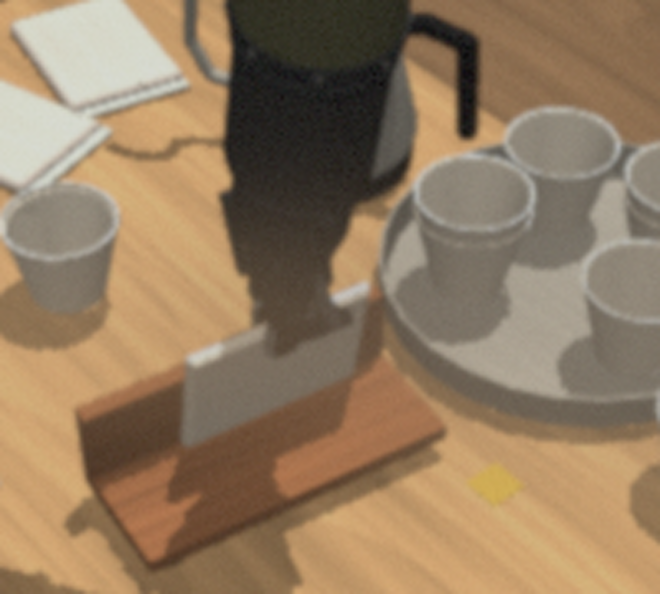

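The tile is nearly upright: bottom-left corner at (183,445), top edge from (190,360) to (370,290), glaze facing the front. The foot is about 154 mm ahead of the TCP. I stand it against the rail and lean it by 8°.

Call:
servo_tool:
  moves:
    - {"angular":[-6,0,0],"offset":[0,-1.5,0.1],"grip":1}
    - {"angular":[-12,0,0],"offset":[0,-2.95,0.35],"grip":1}
    - {"angular":[-16,0,0],"offset":[0,-3.6,0.55],"grip":1}
    - {"angular":[-20,0,0],"offset":[0,-4.25,0.75],"grip":1}
    - {"angular":[-20,0,0],"offset":[0,-4.25,0.9],"grip":1}
    - {"angular":[-20,0,0],"offset":[0,-4.25,0.9],"grip":1}

```text
clock: 7.2
position: [0.5731, 0.1974, 0.1797]
eef_rot: [[0.99, -0.138, -0.023], [-0.14, -0.982, -0.128], [-0.004, 0.13, -0.992]]
wrist_force: [-0.4, -0.1, -3.1]
finger_gap: 0.0108
grip_force: 59.6
```

```bash
python3 - <<'E'
from h import *
s=r.sense();p=s["position"];n=np.array([.139,.990,0]);print((p-[.5458,.1116,0])@n,p[2],s["wrist_force"],s["qpos"])
E
```

```text
0.08868969002875678 0.17971689362566468 [-0.4285 -0.1027 -3.0837] [ 0.7007  0.1254 -0.085   0.084  -1.4611  0.7166]
```

Call:
servo_tool:
  moves:
    - {"angular":[0,0,0],"offset":[0,-0.1,0.2],"grip":1}
    - {"angular":[0,0,0],"offset":[0,-0.2,0.4],"grip":1}
    - {"angular":[0,0,0],"offset":[0,-0.2,0.4],"grip":1}

```text
clock: 7.45
position: [0.5741, 0.1979, 0.1788]
eef_rot: [[0.99, -0.14, -0.018], [-0.141, -0.982, -0.128], [0.0, 0.129, -0.992]]
wrist_force: [-0.3, -0.9, 0.2]
finger_gap: 0.0104
grip_force: 60.1
```

Call:
servo_tool:
  moves:
    - {"angular":[0,0,0],"offset":[0,0,0],"grip":0.6}
    - {"angular":[0,0,0],"offset":[0,0,0],"grip":0.5}
    - {"angular":[0,0,0],"offset":[0,0,0],"grip":0.5}
    - {"angular":[0,0,0],"offset":[0,0,-0.6],"grip":0.5}
    - {"angular":[0,0,0],"offset":[0,0,-1.1],"grip":0.5}
    - {"angular":[0,0,0],"offset":[0,0,-1.1],"grip":0.5}

```text
clock: 7.95
position: [0.5748, 0.2007, 0.1909]
eef_rot: [[0.99, -0.139, -0.016], [-0.14, -0.982, -0.128], [0.002, 0.129, -0.992]]
wrist_force: [0.1, 0.1, 0.3]
finger_gap: 0.0214
grip_force: 0.0
```

```bash
python3 - <<'E'
from h import *
b=r.capture("side")[90:270,220:420,::-1]
cv2.imwrite("pics/c7.png",cv2.resize(b,None,fx=3.3,fy=3.3,interpolation=cv2.INTER_CUBIC))
E
```

```text
(no output)
```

View pics/c7.png

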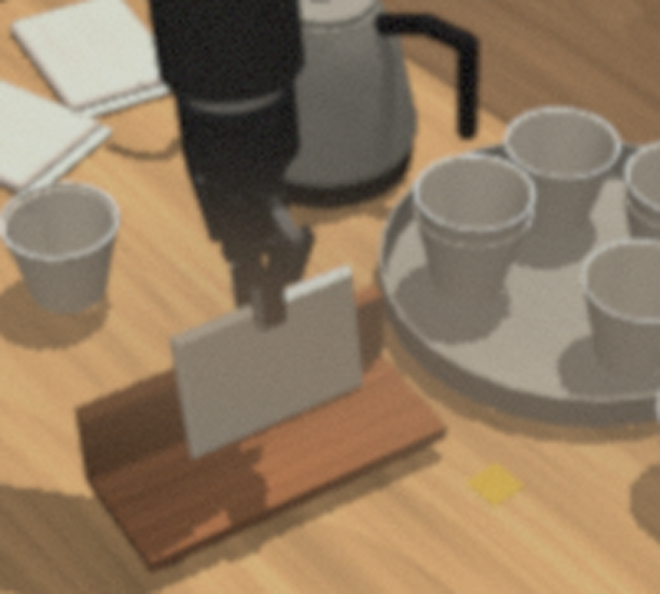

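The tile stands free, leaning on the rail: foot from (193,455) to (360,385), top from (175,340) to (350,270), glaze to the front. I regrip by the top 10 mm and swing it over the rail.

Call:
servo_tool:
  moves:
    - {"angular":[0,0,0],"offset":[0,0,0],"grip":0.7}
    - {"angular":[0,0,0],"offset":[0,0,0],"grip":1}
    - {"angular":[0,0,0],"offset":[0,0,0],"grip":1}
    - {"angular":[0,0,0],"offset":[0,0,0],"grip":1}

```text
clock: 8.33
position: [0.5742, 0.2002, 0.1894]
eef_rot: [[0.99, -0.139, -0.018], [-0.14, -0.982, -0.13], [0.0, 0.131, -0.991]]
wrist_force: [-0.4, -1.4, 4.1]
finger_gap: 0.01
grip_force: 60.0
```

Call:
servo_tool:
  moves:
    - {"angular":[-6.3,0,0],"offset":[0,-1.0,0.15],"grip":1}
    - {"angular":[-12.6,0,0],"offset":[0,-1.97,0.42],"grip":1}
    - {"angular":[-17.6,0,0],"offset":[0,-2.75,0.85],"grip":1}
    - {"angular":[-22.6,0,0],"offset":[0,-3.45,1.34],"grip":1}
    - {"angular":[-27.6,0,0],"offset":[0,-4.0,2.0],"grip":1}
    - {"angular":[-32.6,0,0],"offset":[0,-4.46,2.76],"grip":1}
    - {"angular":[-32.6,0,0],"offset":[0,-4.46,2.76],"grip":1}

```text
clock: 8.92
position: [0.5792, 0.2416, 0.1521]
eef_rot: [[0.991, -0.102, -0.091], [-0.137, -0.75, -0.647], [-0.003, 0.654, -0.757]]
wrist_force: [-0.5, -2.8, 3.1]
finger_gap: 0.0101
grip_force: 61.6
```

The tile is at about 41° past vertical, and the fingers are now close to the rail. I release here and back off along the tile.

Call:
servo_tool:
  moves:
    - {"angular":[0,0,0],"offset":[0,0.1,0],"grip":0.7}
    - {"angular":[0,0,0],"offset":[0,0.3,0],"grip":0.6}
    - {"angular":[0,0,0],"offset":[0,0.3,-0.5],"grip":0.6}
    - {"angular":[0,0,0],"offset":[0,0.3,-1.5],"grip":0.6}
    - {"angular":[0,0,0],"offset":[0,0.3,-2.7],"grip":0.6}
    - {"angular":[0,0,0],"offset":[0,0.5,-3.2],"grip":1}
    - {"angular":[0,0,0],"offset":[0,0.8,-3.2],"grip":1}

```text
clock: 9.5
position: [0.5824, 0.2557, 0.1876]
eef_rot: [[0.99, -0.108, -0.088], [-0.139, -0.759, -0.636], [0.002, 0.642, -0.767]]
wrist_force: [0.8, 0.5, -0.1]
finger_gap: 0.0
grip_force: 0.0
```

```bash
python3 - <<'E'
from h import *
im=r.capture("side");cv2.imwrite("pics/s8.png",im[:,:,::-1])
f=np.array([.5458,.1116,0]);a=np.array([.99,-.139,0]);n=np.array([.139,.99,0])
s=r.sense();p=s["position"];print((p-f)@n,p[2])
# white mask on tile: print blobs in plank neighbourhood
sub=im[150:275,240:365].astype(int);w=(sub.min(2)>95)&((sub.max(2)-sub.min(2))<28)
k,l,st,c=cv2.connectedComponentsWithStats(w.astype(np.uint8))
for i in range(1,k):
    if st[i,4]>150:
        ys,xs=np.where(l==i);h=cv2.approxPolyDP(cv2.convexHull(np.c_[xs,ys].astype(np.int32)),3,True)[:,0]+[240,150];print(st[i,4],h.tolist())
print("flat-on-plank front corners n=-15:",w2p("side",[f+a*q-n*.015+[0,0,.04] for q in(-.053,.087)]).tolist())
def tile(b,K,q0,q1):
    for q in(q0,q1):
        P=f+a*q+n*K+[0,0,.028];print("K",K,b,(w2p("side",P)).round(),w2p("side",P+.1*(n*np.sin(b)+np.array([0,0,np.cos(b)]))).round())
tile(.71,.034,-.053,.087)
E
```

```text
0.14690425975814617 0.18718161405470363
330 [[253, 150], [255, 158], [240, 183], [240, 150]]
1110 [[364, 204], [350, 196], [337, 180], [336, 163], [345, 150], [364, 150]]
flat-on-plank front corners n=-15: [[295.0235225427057, 249.20798820770918], [347.8416854335118, 224.9085265348648]]
K 0.034 0.71 [[284. 239.]] [[269. 198.]]
K 0.034 0.71 [[336. 216.]] [[322. 176.]]
```

```bash
cat > seg.py <<'E'
from h import *
def tileseg(im,sat=45,lo=50):
    x0,y0,x1,y1=245,165,372,272
    hsv=cv2.cvtColor(im[y0:y1,x0:x1],cv2.COLOR_RGB2HSV)
    w=((hsv[:,:,1]<sat)&(hsv[:,:,2]>lo)).astype(np.uint8);w=cv2.morphologyEx(w,cv2.MORPH_OPEN,np.ones((3,3)))
    k,l,st,c=cv2.connectedComponentsWithStats(w)
    for i in range(1,k):
        if st[i,4]>100:
            ys,xs=np.where(l==i);h=cv2.approxPolyDP(cv2.convexHull(np.c_[xs,ys].astype(np.int32)),2.5,True)[:,0]+[x0,y0];print(st[i,4],h.tolist())
E
python3 - <<'E'
from seg import *
im=cv2.imread("pics/s8.png")[:,:,::-1].copy()
for u,v in[(284,225),(295,215),(305,210),(285,205),(310,200)]: print(u,v,im[v,u])
tileseg(im)
E
```

```text
284 225 [196 185 166]
295 215 [202 192 171]
305 210 [203 190 171]
285 205 [202 190 169]
310 200 [199 185 164]
143 [[348, 165], [348, 174], [337, 178], [338, 165]]
2289 [[336, 215], [287, 237], [273, 198], [323, 178]]
205 [[371, 205], [354, 198], [351, 193], [371, 189]]
```

The tile leans at about 41° with its foot at n ≈ 34 mm; the segmented corners (287,237), (336,215), (323,178) and (273,198) match the prediction. I push its top edge along its plane with closed fingers.

Call:
servo_tool:
  moves:
    - {"angular":[0,0,0],"offset":[0,-0.5,0.5],"grip":1}
    - {"angular":[0,0,0],"offset":[0,-0.5,1.5],"grip":1}
    - {"angular":[0,0,0],"offset":[0,-0.5,2.2],"grip":1}
    - {"angular":[-2,0,0],"offset":[0,-0.4,2.6],"grip":1}
    - {"angular":[-4,0,0],"offset":[0,-0.3,3.0],"grip":1}
    - {"angular":[-6,0,0],"offset":[0,-0.2,3.4],"grip":1}
    - {"angular":[-8,0,0],"offset":[0,-0.1,3.7],"grip":1}

```text
clock: 10.13
position: [0.5785, 0.2316, 0.1558]
eef_rot: [[0.99, -0.093, -0.105], [-0.14, -0.658, -0.74], [-0.0, 0.748, -0.664]]
wrist_force: [0.1, -0.6, 0.1]
finger_gap: -0.0002
grip_force: 0.0
```

```bash
python3 - <<'E'
from seg import *
tileseg(r.capture("side"));s=r.sense();p=s["position"];print((p-[.5458,.1116,0])@[.139,.99,0],p[2],s["wrist_force"],s["eef_rot"][:,2])
E
```

```text
168 [[340, 181], [336, 176], [336, 166], [348, 165], [349, 173]]
2173 [[338, 217], [288, 239], [274, 200], [324, 179]]
225 [[371, 206], [354, 198], [348, 191], [371, 187]]
0.12302874177020871 0.15430400270260913 [ 0.8369 -1.0413  0.8304] [-0.1063 -0.7426 -0.6612]
```

The fingertip slid past on the glaze side because the rotation swung the tip up. I retry with the orientation held fixed.

Call:
servo_tool:
  moves:
    - {"angular":[0,0,0],"offset":[0,0,-1.5],"grip":1}
    - {"angular":[0,0,0],"offset":[0,-0.5,-3.1],"grip":1}
    - {"angular":[0,0,0],"offset":[0,-1.0,-2.8],"grip":1}
    - {"angular":[0,0,0],"offset":[0,-1.0,-1.9],"grip":1}
    - {"angular":[0,0,0],"offset":[0,-1.1,-1.2],"grip":1}
    - {"angular":[0,0,0],"offset":[0,-1.2,-0.6],"grip":1}

```text
clock: 10.68
position: [0.58, 0.2432, 0.1501]
eef_rot: [[0.99, -0.093, -0.105], [-0.14, -0.66, -0.738], [-0.001, 0.745, -0.667]]
wrist_force: [0.1, -0.4, 2.1]
finger_gap: -0.0001
grip_force: 1.0
```

```bash
python3 - <<'E'
from seg import *
tileseg(r.capture("side"));s=r.sense();p=s["position"];print((p-[.5458,.1116,0])@[.139,.99,0],p[2],s["wrist_force"],s["eef_rot"][:,2])
E
```

```text
184 [[349, 165], [349, 174], [341, 186], [336, 168]]
274 [[371, 205], [350, 194], [370, 179]]
2439 [[341, 219], [290, 241], [275, 202], [325, 182]]
0.1342954300483994 0.14934147079224902 [-0.6123 -0.3979 -0.9768] [-0.1068 -0.7383 -0.666 ]
```

Call:
servo_tool:
  moves:
    - {"angular":[0,0,0],"offset":[0,-0.05,0.4],"grip":1}
    - {"angular":[0,0,0],"offset":[0,-0.1,0.8],"grip":1}
    - {"angular":[0,0,0],"offset":[0,-0.1,1.2],"grip":1}
    - {"angular":[0,0,0],"offset":[0,-0.1,1.6],"grip":1}
    - {"angular":[0,0,0],"offset":[0,-0.1,1.6],"grip":1}

```text
clock: 11.15
position: [0.5787, 0.2325, 0.1397]
eef_rot: [[0.99, -0.093, -0.105], [-0.14, -0.661, -0.737], [-0.0, 0.745, -0.667]]
wrist_force: [0.1, 0.7, 1.0]
finger_gap: -0.0001
grip_force: 0.1
```

```bash
python3 - <<'E'
from seg import *
im=r.capture("side");cv2.imwrite("pics/s9.png",im[:,:,::-1]);tileseg(im);s=r.sense();p=s["position"];print((p-[.5458,.1116,0])@[.139,.99,0],p[2],s["wrist_force"],s["eef_rot"][:,2])
f=np.array([.5458,.1116,0]);a=np.array([.99,-.139,0]);n=np.array([.139,.99,0])
def tile(b,K,q0=-.053,q1=.087):
    for q in(q0,q1):
        P=f+a*q+n*K+[0,0,.028]+.012*(np.array([0,0,np.sin(b)])-n*np.cos(b));print("K",K,b,(w2p("side",P)).round(),w2p("side",P+.1*(n*np.sin(b)+np.array([0,0,np.cos(b)]))).round())
tile(.71,.034);tile(.82,.02);tile(.93,.005);tile(1.57,-.015)
E
```

```text
661 [[371, 206], [358, 201], [341, 187], [336, 176], [338, 165], [351, 165], [371, 180]]
1924 [[347, 226], [296, 249], [276, 221], [327, 201]]
0.12461507918335835 0.13989837830491048 [ 0.8377  0.4335 -0.2617] [-0.1046 -0.7372 -0.6675]
K 0.034 0.71 [[286. 239.]] [[270. 198.]]
K 0.034 0.71 [[338. 216.]] [[324. 175.]]
K 0.02 0.82 [[289. 242.]] [[272. 201.]]
K 0.02 0.82 [[341. 219.]] [[325. 179.]]
K 0.005 0.93 [[292. 246.]] [[273. 205.]]
K 0.005 0.93 [[345. 222.]] [[327. 183.]]
K -0.015 1.57 [[295. 249.]] [[273. 221.]]
K -0.015 1.57 [[348. 225.]] [[325. 199.]]
```

The tile now lies flat and glazed side up. Its corners (296,249), (347,226), (327,201) and (276,221) match the flat prediction, and the hand is unloaded. Next I retract, straighten the tool and go to the lid.

Call:
servo_tool:
  moves:
    - {"angular":[0,0,0],"offset":[0,0.5,-3],"grip":1}
    - {"angular":[0,0,0],"offset":[0,1,-6.5],"grip":1}
    - {"angular":[7,0,0],"offset":[0,4,-8],"grip":1}
    - {"angular":[14,0,0],"offset":[-0.5,7,-8.3],"grip":1}
    - {"angular":[21,0,0],"offset":[-1,10,-8.3],"grip":1}
    - {"angular":[28,0,0],"offset":[-1.3,12,-8.3],"grip":1}
    - {"angular":[35,0,0],"offset":[-1.6,14,-8.3],"grip":1}
    - {"angular":[42,0,0],"offset":[-1.6,14,-8.3],"grip":1}

```text
clock: 11.87
position: [0.5587, 0.203, 0.3058]
eef_rot: [[0.99, -0.14, -0.006], [-0.14, -0.985, -0.096], [0.008, 0.096, -0.995]]
wrist_force: [0.8, -0.7, 1.2]
finger_gap: -0.0001
grip_force: 0.0
```

Call:
servo_tool:
  moves:
    - {"angular":[6,0,3],"offset":[0,3,0],"grip":1}
    - {"angular":[6.2,0,10],"offset":[0,7,0],"grip":1}
    - {"angular":[6.2,0,17],"offset":[-0.5,11,0],"grip":1}
    - {"angular":[6.2,0,24],"offset":[-1,15,0],"grip":1}
    - {"angular":[6.2,0,31],"offset":[-1.5,19,0],"grip":1}
    - {"angular":[6.2,0,38],"offset":[-1.5,23,0],"grip":1}
    - {"angular":[6.2,0,45],"offset":[-1.5,26,0],"grip":1}
    - {"angular":[6.2,0,52],"offset":[-1.5,29,0],"grip":1}

```text
clock: 12.53
position: [0.5026, -0.081, 0.3315]
eef_rot: [[0.494, -0.868, 0.045], [-0.868, -0.495, -0.019], [0.039, -0.03, -0.999]]
wrist_force: [0.8, 0.1, -0.9]
finger_gap: 0.0
grip_force: 0.0
```

```bash
cat > go.py <<'E'
from h import *
from scipy.spatial.transform import Rotation as Ro
def go(P,yaw):
    """tool-frame offset (cm) and turn (deg) to tool-down pose at P with x-axis yaw (deg)"""
    s=r.sense();R=s["eef_rot"];t=np.radians(yaw)
    G=np.array([[np.cos(t),np.sin(t),0],[np.sin(t),-np.cos(t),0],[0,0,-1]])
    print("off",(R.T@(np.array(P)-s["position"])*100).round(2),"ang",np.degrees(Ro.from_matrix(R.T@G).as_rotvec()).round(1),"F",s["wrist_force"].round(1),"q",s["qpos"].round(2))
E
python3 - <<'E'
from go import *
b=np.array([-.108,.994]);rg=np.array([.4927,-.2103]);p=rg+.030*b
go([*p,.15],-83.8);go([*p,.115],-83.8)
E
```

```text
off [ 7.29  6.62 18.25] ang [-2.2 -1.8 23.5] F [ 0.8  0.1 -0.9] q [ 0.25 -0.23 -0.13  0.03 -1.63  0.27]
off [ 7.15  6.72 21.75] ang [-2.2 -1.8 23.5] F [ 0.8  0.1 -0.9] q [ 0.25 -0.23 -0.13  0.03 -1.63  0.27]
```

Call:
servo_tool:
  moves:
    - {"angular":[-1,-1,6],"offset":[1.5,1.5,2],"grip":1}
    - {"angular":[-2.2,-1.8,12],"offset":[3,3,5],"grip":1}
    - {"angular":[-2.2,-1.8,18],"offset":[4.5,4.5,8],"grip":1}
    - {"angular":[-2.2,-1.8,23.5],"offset":[6,6,11],"grip":1}
    - {"angular":[-2.2,-1.8,23.5],"offset":[7.2,6.7,14],"grip":1}
    - {"angular":[-2.2,-1.8,23.5],"offset":[7.2,6.7,17],"grip":1}
    - {"angular":[-2.2,-1.8,23.5],"offset":[7.2,6.7,19],"grip":1}
    - {"angular":[-2.2,-1.8,23.5],"offset":[7.2,6.7,19],"grip":1}

```text
clock: 13.2
position: [0.4873, -0.1786, 0.1365]
eef_rot: [[0.113, -0.994, -0.01], [-0.994, -0.113, 0.001], [-0.002, 0.01, -1.0]]
wrist_force: [-0.9, 0.3, -0.9]
finger_gap: -0.0001
grip_force: 0.0
```

```bash
python3 - <<'E'
from go import *
b=np.array([-.108,.994]);rg=np.array([.4927,-.2103]);p=rg+.030*b
go([*p,.116],-83.8)
im=r.capture("top")
hsv=cv2.cvtColor(im[180:270,265:335],cv2.COLOR_RGB2HSV)
w=((hsv[:,:,1]<60)&(hsv[:,:,2]>90)).astype(np.uint8);w=cv2.morphologyEx(w,cv2.MORPH_OPEN,np.ones((3,3)))
k,l,st,c=cv2.connectedComponentsWithStats(w)
i=1+np.argmax(st[1:,4]);ys,xs=np.where(l==i);q=cv2.minAreaRect(np.c_[xs+265,ys+180].astype(np.float32));bx=cv2.boxPoints(q)
P=p2w("top",bx,.04)[:,:2];print(st[i],P,P.mean(0),[np.linalg.norm(P[j]-P[j-1]).round(4) for j in range(4)])
E
```

```text
off [ 0.21 -0.21  2.04] ang [0.6 0.1 0.3] F [-0.9  0.3 -0.9] q [ 0.04 -0.13 -0.38 -0.   -1.32  0.08]
[   0   12   48   64 2588] [[0.5076 0.2031]
 [0.6471 0.1848]
 [0.6333 0.0843]
 [0.4938 0.1034]] [0.5704 0.1439] [np.float64(0.1007), np.float64(0.1407), np.float64(0.1014), np.float64(0.1408)]
```

Tile centre measured at (0.570, 0.144), 101 × 141 mm, squared with the rail. I lower behind the ridge and push the lid open.

Call:
servo_tool:
  moves:
    - {"angular":[0.6,0,0.3],"offset":[0.2,-0.2,0.8],"grip":1}
    - {"angular":[0.6,0,0.3],"offset":[0.2,-0.2,1.6],"grip":1}
    - {"angular":[0.6,0,0.3],"offset":[0.2,-0.2,2.0],"grip":1}
    - {"angular":[0.6,0,0.3],"offset":[0.2,-0.2,2.0],"grip":1}

```text
clock: 13.58
position: [0.4918, -0.1803, 0.1216]
eef_rot: [[0.109, -0.994, 0.008], [-0.994, -0.109, 0.0], [0.001, -0.008, -1.0]]
wrist_force: [-0.8, -0.3, 0.0]
finger_gap: 0.0001
grip_force: 0.0
```

Call:
servo_tool:
  moves:
    - {"angular":[0,0,0],"offset":[0.8,0,0],"grip":1}
    - {"angular":[0,0,0],"offset":[1.6,0,0],"grip":1}
    - {"angular":[0,0,0],"offset":[2.8,0,0],"grip":1}
    - {"angular":[0,0,0],"offset":[4.2,0,0],"grip":1}
    - {"angular":[0,0,0],"offset":[5.8,0,0],"grip":1}
    - {"angular":[0,0,0],"offset":[7.4,0,0],"grip":1}
    - {"angular":[0,0,0],"offset":[9.0,0,0],"grip":1}
    - {"angular":[0,0,0],"offset":[10.2,0,0],"grip":1}

```text
clock: 14.25
position: [0.5036, -0.2839, 0.1225]
eef_rot: [[0.108, -0.994, 0.01], [-0.994, -0.108, -0.001], [0.002, -0.01, -1.0]]
wrist_force: [1.2, 2.3, 2.0]
finger_gap: 0.0001
grip_force: 1.4
```

Call:
servo_tool:
  moves:
    - {"angular":[0,0,0],"offset":[1.2,0,0],"grip":1}
    - {"angular":[0,0,0],"offset":[2.6,0,0],"grip":1}
    - {"angular":[0,0,0],"offset":[4,0,0],"grip":1}
    - {"angular":[0,0,0],"offset":[5.4,0,0],"grip":1}
    - {"angular":[0,0,0],"offset":[6.6,0,0],"grip":1}
    - {"angular":[0,0,0],"offset":[7.6,0,0],"grip":1}
    - {"angular":[0,0,0],"offset":[8.2,0,0],"grip":1}
    - {"angular":[0,0,0],"offset":[8.6,0,0],"grip":1}

```text
clock: 14.92
position: [0.5122, -0.3683, 0.1218]
eef_rot: [[0.108, -0.994, 0.008], [-0.994, -0.108, -0.0], [0.001, -0.008, -1.0]]
wrist_force: [0.7, 0.9, 4.5]
finger_gap: -0.0005
grip_force: 1.9
```

Call:
servo_tool:
  moves:
    - {"angular":[0,0,0],"offset":[0.2,0,0],"grip":1}
    - {"angular":[0,0,0],"offset":[0.4,0,0],"grip":1}
    - {"angular":[0,0,0],"offset":[0.6,0,0],"grip":1}
    - {"angular":[0,0,0],"offset":[0.6,0,0],"grip":1}

```text
clock: 15.25
position: [0.5127, -0.3707, 0.1216]
eef_rot: [[0.11, -0.994, 0.006], [-0.994, -0.11, 0.005], [-0.004, -0.006, -1.0]]
wrist_force: [-2.3, 14.5, 9.1]
finger_gap: 0.0002
grip_force: 8.0
```

The lid is at its stop, with 14 N there. I raise the arm and clear the view to find the spoon.

Call:
servo_tool:
  moves:
    - {"angular":[0,0,0],"offset":[-0.5,0,-1],"grip":0}
    - {"angular":[0,0,0],"offset":[-0.7,0,-4.5],"grip":0}
    - {"angular":[0,0,0],"offset":[-3,0,-8],"grip":0}
    - {"angular":[0,0,0],"offset":[-6.5,0,-10],"grip":0}
    - {"angular":[0,0,0],"offset":[-10.5,0,-10],"grip":0}
    - {"angular":[0,0,0],"offset":[-14.5,0,-10],"grip":0}
    - {"angular":[0,0,0],"offset":[-18.5,0,-10],"grip":0}
    - {"angular":[0,0,0],"offset":[-22.5,0,-10],"grip":0}

```text
clock: 15.92
position: [0.4864, -0.1482, 0.2211]
eef_rot: [[0.108, -0.994, 0.007], [-0.994, -0.108, -0.0], [0.001, -0.007, -1.0]]
wrist_force: [1.3, 0.3, 0.2]
finger_gap: 0.0428
grip_force: 0.0
```

Call:
servo_tool:
  moves:
    - {"angular":[0,0,0],"offset":[-4,0,0],"grip":0}
    - {"angular":[0,0,0],"offset":[-8,0,0],"grip":0}
    - {"angular":[0,0,0],"offset":[-12,0,0],"grip":0}
    - {"angular":[0,0,0],"offset":[-16,0,0],"grip":0}
    - {"angular":[0,0,0],"offset":[-20,0,0],"grip":0}

```text
clock: 16.33
position: [0.4647, 0.0506, 0.2212]
eef_rot: [[0.109, -0.994, 0.008], [-0.994, -0.109, -0.001], [0.001, -0.007, -1.0]]
wrist_force: [1.5, 0.1, -0.4]
finger_gap: 0.0422
grip_force: 0.0
```

```bash
python3 - <<'E'
from h import *
A=r.capture("top");cv2.imwrite("pics/t10.png",A[:,:,::-1]);B=r.capture("side");cv2.imwrite("pics/s10.png",B[:,:,::-1])
z=lambda i,s:cv2.resize(np.ascontiguousarray(i[:,:,::-1]),None,fx=s,fy=s,interpolation=cv2.INTER_CUBIC)
cv2.imwrite("pics/c8.png",np.vstack([z(A[220:300,380:580],4),z(B[290:410,325:525],4)])[:600*2][:800])
t=z(A[225:295,380:510],6);print(t.shape)
s=z(B[280:410,325:465],3);
o=np.zeros((600,780,3),np.uint8);o[:420]=t[:, :780];ss=z(B[300:390,325:465],2);o[420:600,:280]=ss;cv2.imwrite("pics/c8.png",o)
E
```

```text
(420, 780, 3)
```

View pics/c8.png

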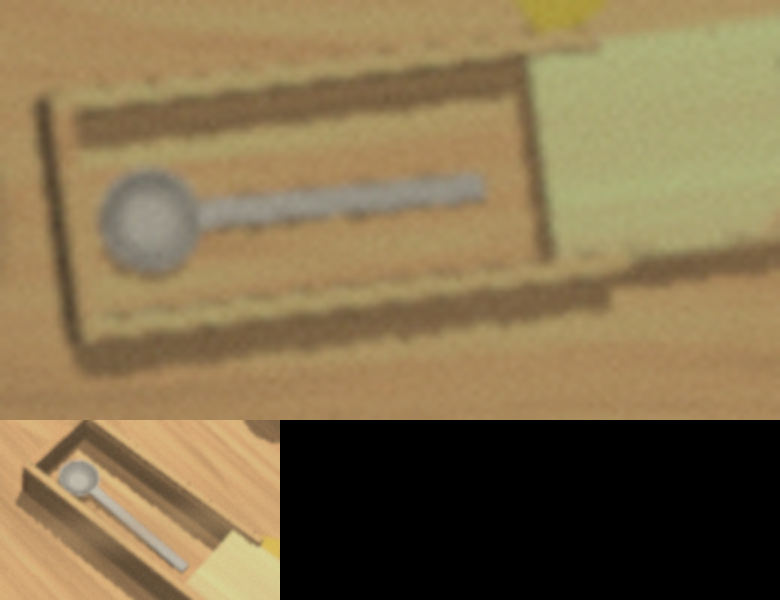

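The crop shows the box open, with the spoon bowl up at (151,221) and the handle end at (484,187). In full pixels these are (405.2,261.8) and (460.7,256.2).

```bash
python3 - <<'E'
from go import *
b=p2w("top",[(405.2,261.8)],.016)[0];e=p2w("top",[(460.7,256.2)],.0125)[0]
d=(b-e)[:2];L=np.linalg.norm(d);u=d/L;g=b[:2]-.045*u
print(b,e,"len",L,"(135)","dir deg",np.degrees(np.arctan2(u[1],u[0])),"grip",g,e[:2]+.09*u)
yaw=np.degrees(np.arctan2(-u[1],-u[0]));print(yaw)
go([*g,.125],yaw);go([*g,.0125+.056],yaw)
im=cv2.imread("pics/t10.png");c=w2p("top",[*g,.0125])
bx=p2w("top",np.array([(78,108),(521,60),(550,258),(92,330)])/6+[380,225],.046);print(bx.round(3).tolist())
E
```

```text
[ 0.48   -0.1333  0.016 ] [ 0.4922 -0.2665  0.0125] len 0.13378886599774314 (135) dir deg 95.24485139870859 grip [ 0.4841 -0.1781] [ 0.484  -0.1769]
-84.75514860129141
off [23.2   0.81  9.6 ] ang [-0.4 -0.   1.4] F [ 0.2  0.1 -1.1] q [ 0.55 -0.33 -0.4   0.   -1.49 -0.43]
off [23.2   0.85 15.25] ang [-0.4 -0.   1.4] F [ 0.2  0.1 -1.1] q [ 0.55 -0.33 -0.4   0.   -1.49 -0.43]
[[0.523, -0.101, 0.046], [0.54, -0.273, 0.046], [0.463, -0.282, 0.046], [0.437, -0.104, 0.046]]
```

Call:
servo_tool:
  moves:
    - {"angular":[0,0,1.4],"offset":[4,0.2,0],"grip":0.35}
    - {"angular":[0,0,1.4],"offset":[8,0.5,1],"grip":0.35}
    - {"angular":[0,0,1.4],"offset":[12,0.8,2],"grip":0.35}
    - {"angular":[0,0,1.4],"offset":[16,0.8,3],"grip":0.35}
    - {"angular":[0,0,1.4],"offset":[20,0.8,5],"grip":0.35}
    - {"angular":[0,0,1.4],"offset":[23.2,0.8,7],"grip":0.35}
    - {"angular":[0,0,1.4],"offset":[23.2,0.8,8.5],"grip":0.35}
    - {"angular":[0,0,1.4],"offset":[23.2,0.8,8.5],"grip":0.35}

```text
clock: 17.1
position: [0.481, -0.1842, 0.1319]
eef_rot: [[0.08, -0.997, -0.0], [-0.997, -0.08, 0.001], [-0.001, 0.0, -1.0]]
wrist_force: [-0.5, 0.8, -1.0]
finger_gap: 0.0279
grip_force: 0.0
```

```bash
python3 - <<'E'
from go import *
go([.484,-.1775,.082],-84.75);print(r.sense()["position"],r.sense()["finger_gap"])
E
```

```text
off [-0.63 -0.35  4.99] ang [ 0.   0.1 -0.7] F [-0.5  0.8 -1. ] q [ 0.03 -0.14 -0.4  -0.   -1.31  0.06]
[ 0.481  -0.1842  0.1319] 0.027926750430099175
```

Call:
servo_tool:
  moves:
    - {"angular":[0,0,-0.7],"offset":[-0.6,-0.35,1.2],"grip":0.35}
    - {"angular":[0,0,-0.7],"offset":[-0.6,-0.35,2.4],"grip":0.35}
    - {"angular":[0,0,-0.7],"offset":[-0.6,-0.35,3.4],"grip":0.35}
    - {"angular":[0,0,-0.7],"offset":[-0.6,-0.35,4.2],"grip":0.35}
    - {"angular":[0,0,-0.7],"offset":[-0.6,-0.35,4.2],"grip":0.35}
    - {"angular":[0,0,-0.7],"offset":[-0.6,-0.35,4.2],"grip":0.35}

```text
clock: 17.6
position: [0.4872, -0.1757, 0.0944]
eef_rot: [[0.098, -0.995, 0.007], [-0.995, -0.098, -0.0], [0.001, -0.007, -1.0]]
wrist_force: [0.6, 0.7, -0.3]
finger_gap: 0.0277
grip_force: 0.0
```

```bash
python3 - <<'E'
from go import *
go([.484,-.1775,.082],-84.75);print(r.sense()["position"],r.sense()["finger_gap"])
E
```

```text
off [0.15 0.34 1.24] ang [-0.4 -0.1  0.4] F [ 0.6  0.7 -0.3] q [ 0.04 -0.11 -0.45  0.   -1.23  0.05]
[ 0.4872 -0.1757  0.0944] 0.02768162409010627
```

```bash
cat >> go.py <<'E'
def avg(k=6):
    P=[];
    for i in range(k): r.capture("top");P.append(r.sense()["position"])
    P=np.array(P);print("avg",P.mean(0).round(4),"sd",P.std(0).round(4));return P.mean(0)
E
python3 - <<'E'
from go import *
p=avg();print((r.sense()["eef_rot"].T@(np.array([.484,-.1775,.082])-p)*100).round(2))
E
```

```text
avg [ 0.4876 -0.176   0.0953] sd [0.0001 0.0001 0.0001]
[0.11 0.38 1.33]
```

Call:
servo_tool:
  moves:
    - {"angular":[0,0,0],"offset":[0.1,0.3,0.6],"grip":0.35}
    - {"angular":[0,0,0],"offset":[0.1,0.3,1.1],"grip":0.35}
    - {"angular":[0,0,0],"offset":[0.1,0.3,1.2],"grip":0.35}
    - {"angular":[0,0,0],"offset":[0.1,0.3,1.2],"grip":0.35}

```text
clock: 18.23
position: [0.4839, -0.1775, 0.0817]
eef_rot: [[0.096, -0.995, 0.007], [-0.995, -0.096, 0.0], [0.001, -0.007, -1.0]]
wrist_force: [-0.8, 0.0, 0.2]
finger_gap: 0.0279
grip_force: 0.0
```

Call:
servo_tool:
  moves:
    - {"angular":[0,0,0],"offset":[0,0,0],"grip":0.35}
    - {"angular":[0,0,0],"offset":[0,0,0],"grip":0.35}

```text
clock: 18.4
position: [0.4845, -0.1774, 0.0827]
eef_rot: [[0.097, -0.995, 0.008], [-0.995, -0.097, -0.0], [0.001, -0.008, -1.0]]
wrist_force: [0.9, 1.1, 0.2]
finger_gap: 0.0276
grip_force: 0.0
```

Well placed. I close, then lift a little and check the gap.

Call:
servo_tool:
  moves:
    - {"angular":[0,0,0],"offset":[0,0,0.1],"grip":0.6}
    - {"angular":[0,0,0],"offset":[0,0,0.1],"grip":0.8}
    - {"angular":[0,0,0],"offset":[0,0,0.1],"grip":1}
    - {"angular":[0,0,0],"offset":[0,0,0.1],"grip":1}
    - {"angular":[0,0,0],"offset":[0,0,0.1],"grip":1}

```text
clock: 18.82
position: [0.4846, -0.1774, 0.0818]
eef_rot: [[0.097, -0.995, 0.008], [-0.995, -0.097, -0.0], [0.001, -0.008, -1.0]]
wrist_force: [0.3, 0.1, 0.8]
finger_gap: 0.0084
grip_force: 58.6
```

Call:
servo_tool:
  moves:
    - {"angular":[0,0,0],"offset":[0,0,-1.5],"grip":1}
    - {"angular":[0,0,0],"offset":[0,0,-4],"grip":1}
    - {"angular":[0,0,0],"offset":[0,0,-7],"grip":1}
    - {"angular":[0,0,0],"offset":[0,0,-10],"grip":1}
    - {"angular":[0,0,0],"offset":[0,0,-12],"grip":1}
    - {"angular":[0,0,0],"offset":[0,0,-12],"grip":1}

```text
clock: 19.32
position: [0.485, -0.1779, 0.2071]
eef_rot: [[0.097, -0.995, 0.016], [-0.995, -0.097, -0.002], [0.003, -0.016, -1.0]]
wrist_force: [0.5, 0.0, -0.3]
finger_gap: 0.0084
grip_force: 58.7
```

The spoon is held: 8.4 mm gap, 59 N. I'll lay it along the tile's diagonal with the bowl near the front corner on the robot's side, so every support point is on the tile. I carry it over.

Call:
servo_tool:
  moves:
    - {"angular":[0,0,-4],"offset":[-2,-0.7,0],"grip":1}
    - {"angular":[0,0,-10],"offset":[-5,-1.7,0],"grip":1}
    - {"angular":[0,0,-17],"offset":[-8.6,-3,0],"grip":1}
    - {"angular":[0,0,-24],"offset":[-12.3,-4.2,0],"grip":1}
    - {"angular":[0,0,-31],"offset":[-16,-5.4,0],"grip":1}
    - {"angular":[0,0,-38],"offset":[-19.7,-6.6,0],"grip":1}
    - {"angular":[0,0,-45],"offset":[-23.4,-7.9,0],"grip":1}
    - {"angular":[0,0,-52],"offset":[-27,-9,0],"grip":1}

```text
clock: 19.98
position: [0.5469, 0.1021, 0.2014]
eef_rot: [[0.847, -0.531, 0.007], [-0.531, -0.847, -0.0], [0.006, -0.004, -1.0]]
wrist_force: [0.3, 0.5, -0.7]
finger_gap: 0.0081
grip_force: 58.7
```

```bash
python3 - <<'E'
from go import *
go([.5573,.1366,.190],22.5)
E
```

```text
off [-0.96 -3.47  1.15] ang [ -0.   -0.4 -54.6] F [ 0.3  0.5 -0.7] q [ 0.55 -0.07 -0.21  0.   -1.42  0.46]
```

Call:
servo_tool:
  moves:
    - {"angular":[0,0,-6.5],"offset":[-0.3,-1,0],"grip":1}
    - {"angular":[0,0,-13.5],"offset":[-0.6,-2,0],"grip":1}
    - {"angular":[0,0,-20.5],"offset":[-0.9,-3,0.5],"grip":1}
    - {"angular":[0,0,-27.5],"offset":[-1,-3.5,1],"grip":1}
    - {"angular":[0,0,-34.5],"offset":[-1,-3.5,1],"grip":1}
    - {"angular":[0,0,-41.5],"offset":[-1,-3.5,1],"grip":1}
    - {"angular":[0,0,-48.5],"offset":[-1,-3.5,1],"grip":1}
    - {"angular":[0,0,-54.6],"offset":[-1,-3.5,1],"grip":1}

```text
clock: 20.65
position: [0.5571, 0.135, 0.1911]
eef_rot: [[0.924, 0.383, 0.007], [0.383, -0.924, -0.0], [0.006, 0.003, -1.0]]
wrist_force: [0.4, 0.1, -1.2]
finger_gap: 0.0086
grip_force: 58.7
```

Call:
servo_tool:
  moves:
    - {"angular":[0,0,0],"offset":[0,0,1.5],"grip":1}
    - {"angular":[0,0,0],"offset":[0,0,3],"grip":1}
    - {"angular":[0,0,0],"offset":[0,0,4],"grip":1}
    - {"angular":[0,0,0],"offset":[0,0,4],"grip":1}
    - {"angular":[0,0,0],"offset":[0,0,4],"grip":1}

```text
clock: 21.07
position: [0.5575, 0.1347, 0.1514]
eef_rot: [[0.926, 0.377, 0.007], [0.377, -0.926, -0.001], [0.006, 0.004, -1.0]]
wrist_force: [0.2, -0.3, -0.1]
finger_gap: 0.0081
grip_force: 58.7
```

```bash
python3 - <<'E'
from go import *
go([.5573,.1366,.119],22.5);print(r.sense()["position"],r.sense()["finger_gap"])
im=r.capture("side");cv2.imwrite("pics/s11.png",im[:,:,::-1])
E
```

```text
off [ 0.04 -0.19  3.24] ang [ 0.2 -0.3 -0.4] F [ 0.2 -0.3 -0.1] q [ 0.59  0.   -0.23  0.   -1.33  1.37]
[0.5575 0.1347 0.1514] 0.00812551600623648
```

Call:
servo_tool:
  moves:
    - {"angular":[0,0,0],"offset":[0,-0.15,1],"grip":1}
    - {"angular":[0,0,0],"offset":[0,-0.15,2],"grip":1}
    - {"angular":[0,0,0],"offset":[0,-0.15,2.8],"grip":1}
    - {"angular":[0,0,0],"offset":[0,-0.15,3.2],"grip":1}
    - {"angular":[0,0,0],"offset":[0,-0.15,3.2],"grip":1}

```text
clock: 21.53
position: [0.5567, 0.136, 0.1183]
eef_rot: [[0.926, 0.377, 0.006], [0.377, -0.926, -0.001], [0.005, 0.003, -1.0]]
wrist_force: [0.1, -0.5, -0.7]
finger_gap: 0.0083
grip_force: 58.7
```

Call:
servo_tool:
  moves:
    - {"angular":[0,0,0],"offset":[0,0,0.1],"grip":1}
    - {"angular":[0,0,0],"offset":[0,0,0.1],"grip":1}

```text
clock: 21.7
position: [0.5576, 0.1363, 0.1193]
eef_rot: [[0.926, 0.377, 0.008], [0.377, -0.926, -0.0], [0.008, 0.003, -1.0]]
wrist_force: [-0.4, 0.1, -1.5]
finger_gap: 0.0082
grip_force: 58.7
```

Call:
servo_tool:
  moves:
    - {"angular":[0,0,0],"offset":[0,0,0.1],"grip":1}
    - {"angular":[0,0,0],"offset":[0,0,0.2],"grip":1}
    - {"angular":[0,0,0],"offset":[0,0,0.2],"grip":1}

```text
clock: 21.95
position: [0.5575, 0.1364, 0.1172]
eef_rot: [[0.926, 0.377, 0.008], [0.377, -0.926, 0.0], [0.008, 0.003, -1.0]]
wrist_force: [0.7, -0.3, -0.1]
finger_gap: 0.008
grip_force: 58.7
```

Call:
servo_tool:
  moves:
    - {"angular":[0,0,0],"offset":[0,0,0.1],"grip":1}
    - {"angular":[0,0,0],"offset":[0,0,0.1],"grip":1}

```text
clock: 22.12
position: [0.5576, 0.1363, 0.1168]
eef_rot: [[0.926, 0.377, 0.009], [0.377, -0.926, -0.0], [0.008, 0.003, -1.0]]
wrist_force: [-1.2, 0.0, 2.6]
finger_gap: 0.0083
grip_force: 59.1
```

Contact at z ≈ 0.117, as expected. I release and rise.

Call:
servo_tool:
  moves:
    - {"angular":[0,0,0],"offset":[0,0,0],"grip":0.7}
    - {"angular":[0,0,0],"offset":[0,0,0],"grip":0.5}
    - {"angular":[0,0,0],"offset":[0,0,0],"grip":0.4}
    - {"angular":[0,0,0],"offset":[0,0,-1],"grip":0.4}
    - {"angular":[0,0,0],"offset":[0,0,-3],"grip":0.4}
    - {"angular":[0,0,0],"offset":[0,0,-6],"grip":0.4}
    - {"angular":[0,0,0],"offset":[0,0,-10],"grip":0.4}
    - {"angular":[0,0,0],"offset":[0,0,-13],"grip":0.4}

```text
clock: 22.78
position: [0.5566, 0.136, 0.25]
eef_rot: [[0.926, 0.377, 0.011], [0.377, -0.926, 0.0], [0.01, 0.004, -1.0]]
wrist_force: [1.1, 0.1, 1.7]
finger_gap: 0.0258
grip_force: 0.0
```

Call:
servo_tool:
  moves:
    - {"angular":[0,0,0],"offset":[-2,3,-2],"grip":0.4}
    - {"angular":[0,0,0],"offset":[-4,7,-2],"grip":0.4}
    - {"angular":[0,0,0],"offset":[-6,10,-2],"grip":0.4}
    - {"angular":[0,0,0],"offset":[-8,13,-2],"grip":0.4}
    - {"angular":[0,0,0],"offset":[-10,16,-2],"grip":0.4}
    - {"angular":[0,0,0],"offset":[-12,19,-2],"grip":0.4}
    - {"angular":[0,0,0],"offset":[-14,22,-2],"grip":0.4}
    - {"angular":[0,0,0],"offset":[-15,25,-2],"grip":0.4}

```text
clock: 23.45
position: [0.5103, -0.1538, 0.2675]
eef_rot: [[0.926, 0.377, 0.01], [0.377, -0.926, -0.0], [0.009, 0.004, -1.0]]
wrist_force: [2.0, 0.0, -0.1]
finger_gap: 0.026
grip_force: 0.0
```

```bash
python3 - <<'E'
from go import *
im=r.capture("top");cv2.imwrite("pics/t12.png",im[:,:,::-1]);im2=r.capture("side");cv2.imwrite("pics/s12.png",im2[:,:,::-1])
print(r.sense()["position"],r.sense()["wrist_force"])
x0,y0,x1,y1=260,175,335,275
g=cv2.cvtColor(im,cv2.COLOR_RGB2GRAY)
C=np.array([.5704,.1439]);xp=np.array([-.991,.131]);fr=np.array([-.131,-.991])
# rectify: 2 mm/px map in tile frame at z=.045
xs=np.arange(-.078,.08,.004);ys=np.arange(-.056,.058,.004)
for y in ys:
    P=np.array([[*(C+x*xp+y*fr),.045] for x in xs]);uv=w2p("top",P).astype(np.float32)
    v=cv2.remap(im,uv[None,:,0].copy(),uv[None,:,1].copy(),cv2.INTER_LINEAR)[0].astype(int)
    print("%4d "%round(y*1000)+" ".join("%3d"%t for t in v.mean(1)))
E
```

```text
[ 0.5109 -0.1554  0.2667] [-0.5577  0.6688  0.0391]
 -56  88  87  90  87  84  86  88  87  81  82  86  86  84  82  85  86  81  78  81  85  78  80  81  82  80  79  78  80  80  77  75  79  78  75  74  77  76  76  74  77
 -52  64  59  64  69  68  65  63  68  68  65  64  70  69  68  64  65  69  69  67  66  69  66  67  68  67  68  69  68  67  70  71  69  70  69  72  73  71  67  64  62
 -48  74  74  84 105 111 110 109 108 108 113 111 110 112 116 112 111 114 115 113 113 112 115 117 115 117 119 120 119 121 119 119 121 120 123 123 123 121  89  75  76
 -44  80  86 115 147 151 155 158 150 147 149 149 148 150 151 151 151 154 154 152 154 160 158 156 163 161 161 158 154 152 153 157 158 156 162 161 156 146 110  86  83
 -40  95  95 132 158 160 168 180 172 169 174 172 173 174 175 175 173 176 177 176 177 179 179 177 177 182 178 176 176 175 174 177 177 177 178 179 176 164 123  94  99
 -36 113 111 136 152 153 153 167 177 181 179 180 180 179 181 180 181 179 179 177 179 178 181 178 180 179 180 180 180 180 180 180 178 178 178 181 179 169 125  92 101
 -32 109 113 128 151 155 155 156 162 172 176 179 180 180 1
[... 3036 characters left out ...]
  93  93  91  91  90  86  87  85  83  80
  44 143 140 150 174 178 177 179 178 178 177 179 176 160 122  83  74  75  79  80  83  82  84  86  84  89  89  88  91  91  91  96  94  95  92  91  89  87  82  83  81
  48 144 140 149 165 168 166 161 162 163 161 162 159 143 111  75  77  76  80  81  80  86  86  86  88  88  88  93  93  93  93  92  95  93  91  91  87  86  84  82  79
  52 140 139 139 144 145 145 130 115 113 114 116 113 101  83  74  75  75  74  82  81  84  83  85  88  88  89  92  94  94  93  94  92  90  91  91  88  85  83  83  81
  56 138 136 136 135 140 142 125 105 109 106  98  93  86  74  72  77  77  79  80  82  84  86  86  87  90  90  91  93  93  91  92  94  93  91  90  88  85  85  80  80
```

The handle lies as planned, from (−66,−36) to (4,0) mm in the tile frame, but the arm shades the bowl. I move it clear and check the bowl, cups and glass.

Call:
servo_tool:
  moves:
    - {"angular":[0,0,0],"offset":[-3,3,0],"grip":0.4}
    - {"angular":[0,0,0],"offset":[-5,6,0],"grip":0.4}
    - {"angular":[0,0,0],"offset":[-7,9,0],"grip":0.4}
    - {"angular":[0,0,0],"offset":[-9,12,0],"grip":0.4}
    - {"angular":[0,0,0],"offset":[-11,15,0],"grip":0.4}
    - {"angular":[0,0,0],"offset":[-12,18,0],"grip":0.4}

```text
clock: 24.05
position: [0.4671, -0.3655, 0.2668]
eef_rot: [[0.926, 0.376, 0.009], [0.376, -0.926, -0.001], [0.008, 0.004, -1.0]]
wrist_force: [0.2, 0.2, 1.3]
finger_gap: 0.0258
grip_force: 0.0
```

```bash
python3 - <<'E'
from go import *
im=r.capture("top");im2=r.capture("side");cv2.imwrite("pics/t13.png",im[:,:,::-1]);cv2.imwrite("pics/s13.png",im2[:,:,::-1])
print(r.sense()["position"])
C=np.array([.5704,.1439]);xp=np.array([-.991,.131]);fr=np.array([-.131,-.991])
for y in np.arange(-.044,.064,.006):
    P=np.array([[*(C+x*xp+y*fr),.045] for x in np.arange(-.072,.09,.004)]);uv=w2p("top",P).astype(np.float32)
    v=cv2.remap(im,uv[None,:,0].copy(),uv[None,:,1].copy(),cv2.INTER_LINEAR)[0].astype(int)
    print("%4d "%round(y*1000)+" ".join("%3d"%t for t in v.mean(1)))
o=cv2.imread("pics/top0.png")[:,:,::-1].astype(int);o2=cv2.imread("pics/side0.png")[:,:,::-1].astype(int)
for n,a,b,l in(("top",im,o,dict(cup_a=(145,208,190,254),cup_b=(346,106,390,154),glass=(414,134,450,174))),("side",im2,o2,dict(cup_a=(218,144,260,188),cup_b=(415,200,463,246),glass=(452,250,496,300)))):
    for k,(x0,y0,x1,y1) in l.items(): print(n,k,np.abs(a[y0:y1,x0:x1]-b[y0:y1,x0:x1]).mean().round(2))
E
```

```text
[ 0.4675 -0.3668  0.265 ]
 -44  93 133 145 147 154 147 143 143 144 143 144 148 149 147 149 151 150 151 154 154 152 154 160 157 154 153 150 149 150 155 152 155 159 156 150 125  92  82  82  82  83
 -38 115 146 151 151 165 173 173 173 174 174 174 174 176 173 175 174 176 177 176 176 174 174 177 176 174 174 176 175 175 174 175 176 174 175 171 146 101  99 101 100 101
 -32 110 139 151 151 152 154 163 168 174 176 174 174 176 176 174 177 175 176 174 175 176 175 176 175 175 175 174 176 176 175 176 176 176 176 172 146  97  99 104  99 104
 -26 118 157 164 153 148 150 150 150 157 164 169 175 174 174 175 174 173 174 174 177 175 174 177 176 174 174 176 177 176 175 175 176 172 174 171 147 101 103 105 102 106
 -20 119 158 172 170 170 163 151 150 149 149 151 159 166 176 176 175 175 176 173 175 175 175 176 176 176 172 176 175 175 175 176 175 176 176 172 148  98  94  99  99 100
 -14 116 158 174 175 176 174 171 160 157 152 151 152 152 152 162 171 173 175 175 176 174 174 175 175 172 175 174 178 174 175 175 175 175 177 172 149 102 101 105 104 106
  -8 117 159 175 175 174 174 175 176 173 170 161 155 152 151
[... 1365 characters left out ...]
176 175 172 174 176 175 176 175 171 146 120 124 138 142 146 139 132 129 129 110 101  98 104 128
  46 139 159 172 171 168 171 171 170 169 171 170 171 171 172 169 169 169 169 170 169 167 167 166 168 167 167 162 147 125 124 126 126 128 134 133 127 111 102  98 100 123
  52 136 137 142 146 138 118 116 112 115 111 114 114 114 114 114 112 113 112 114 113 111 112 109 106 109 105 100 104 103 105 111 110 106  99 100 104 105 100  97 109 132
  58 134 134 135 139 135 122 120 119 111 108 117 115 112 113 124 121 119 128 133 126 130 129 127 125 119 112 107 114 116 117 117 122 121 110 106 108 110 128 123 126 134
top cup_a 10.77
top cup_b 10.58
top glass 9.84
side cup_a 51.87
side cup_b 38.95
side glass 52.19
```

The bowl centre is at (49,31) mm in the tile frame, and both rim and handle tip lie on the tile. I compare the cup differences with the image noise, then hand in.

```bash
python3 - <<'E'
from go import *
a=cv2.imread("pics/t13.png",0).astype(np.float32);b=cv2.imread("pics/top0.png",0).astype(np.float32)
ok=True
for k,(x0,y0,x1,y1) in dict(base=(135,80,205,155),cup_a=(140,200,195,262),cup_b=(340,100,396,160),glass=(410,130,455,180)).items():
    s,_=cv2.phaseCorrelate(b[y0:y1,x0:x1].copy(),a[y0:y1,x0:x1].copy());print(k,np.abs(a-b)[y0:y1,x0:x1].mean(),np.round(s,2));ok&=np.hypot(*s)<.7
print(ok)
if ok: print(r.close_job())
E
```

```text
base 8.516381 [0.04 0.43]
cup_a 11.176833 [0.05 0.02]
cup_b 11.015774 [0.02 0.07]
glass 10.413333 [0.44 0.  ]
True
the job is handed in; nothing more can be done
None
```

Job done and handed in at about 24 s: the tile lies flat on the riser glazed side up, the lid is fully open, the spoon rests bowl up with all of it on the tile, and the cups and glass show no movement in the top view.

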